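# Tip the slotted block over the fence for inspection

## Task

The blue-topped aluminium block has to be looked at under the microscope next: push it over the stand's fence edge so that it tips onto its side and lies flat and square on the black rubber pad, slotted face up. Tip it, do not lift it off, and leave the other two blocks standing where they are.

Things in the scene. Friction and masses are not known exactly. Their poses are not given: they have to be found in the camera images.
- stand: Fixed stand. Origin at table height under the middle of its fence edge, which runs 180 mm each way along y. On -x (robot side) a steel ledge 75 mm deep, 10 mm above the table, where 3 blocks stand 115 mm apart. At x = 0 the fence: a step up to the deck, 26 mm above the table (metal strip, then flush black rubber pad to x = 130 mm). A block pushed high up towards +x pivots over the edge onto the deck.
- blue_block: The block to tip: bare aluminium with a blue top, about 0.45 to 0.85 kg, a black dog-bone slot with six small holes on its -x face (the face away from the fence), which must end upwards. 45 (x) x 55 (y) x 95 mm tall (z), origin at the centre of its foot. Stands loose on the ledge, +x face within 15 mm of the fence and 10 degrees of square to it.
- red_block: Bystander to leave standing: the same aluminium block with the same slot, but a red top. 45 (x) x 55 (y) x 95 mm tall (z), origin at the centre of its foot. Stands loose on the ledge, +x face within 15 mm of the fence and 10 degrees of square to it.
- brass_block: Bystander to leave standing: a plain all-brass block, yellow metal. 45 (x) x 55 (y) x 95 mm tall (z), origin at the centre of its foot. Stands loose on the ledge, +x face within 15 mm of the fence and 10 degrees of square to it.
Mind the look-alikes: they are no part of the job. Leave any green or pink look-alike of the blue_block alone.

How it is judged (in metres and radians):
At the end, for the whole second after the job is handed in: The blue-topped block lies at rest on its side on the deck, slotted face up within 12 degrees, its length square to the fence within 17 degrees, its foot's centre within 42 mm of the fence line and 160 mm of the stand's middle; the other two stand upright within 20 mm of where they were (angle between blue_block's own x axis and vertical above 2.93 rad and angle between the z axis of blue_block and the x axis of stand, either way round below 0.3 rad and x of blue_block in the frame of stand between -0.042 and 0.042 m and y of blue_block in the frame of stand between -0.16 and 0.16 m and z of blue_block in the frame of stand between 0.038 and 0.06 m and linear speed of blue_block below 0.02 m/s and distance of each of red_block, brass_block from where it was at the start of the episode below 0.02 m and angle between each of red_block, brass_block's own z axis and vertical below 0.17 rad); the robot touches nothing.
It fails at once if the blue-topped block is lifted instead of tipped (the centre of its foot rises more than 75 mm above the table) (height (world z) of blue_block above 0.075 m).
It fails at once if the red block is shifted more than 20 mm or tipped (distance of red_block from where it was at the start of the episode above 0.02 m or angle between red_block's own z axis and vertical above 0.3 rad).
It fails at once if the brass block is shifted more than 20 mm or tipped (distance of brass_block from where it was at the start of the episode above 0.02 m or angle between brass_block's own z axis and vertical above 0.3 rad).
It also fails if it takes over 32 s, if anything falls off the work surface, if the arm or the gripper's body presses on something with over 40 N, if the wrist force passes 120 N, or if a joint passes its speed limit or range.

## Robot

A 6-joint arm with a two-finger parallel gripper is mounted at the origin on the work surface. World frame = base frame: x ahead of the robot, y to its left, z up, the work surface at z = 0. Lengths are in mm, angles in rad, forces in N, time in s.
With the tool pointing down it reaches from about 300 to 775 mm from the base axis. Payload 14.6 kg.
Tool frame: the origin (TCP) lies between the finger pads; the fingertips stand 25 mm ahead of it and the grasp point (between the pads) lies 6 mm ahead of it; z points along the fingers, y is the line along which they close (so a half turn about z gives the same grasp; the last joint's range is limited). The gripper opens to 94 mm and grips with 3 to 60 N. Pads are 16 mm wide; open, the fingers measure 119 mm over their backs; the gripper's body (75 mm by 177 mm) begins 78 mm behind the grasp point.
Start: joints at [-0.067, 0.3, 1.521, -0, 1.321, -0.067], TCP at [549.99, -0.002, 230.446] pointing down, gripper open.
Joint ranges: [-3.03, 3.03], [-0.79, 2.21], [0.23, 2.52], [-1.04, 4.18], [0, 3.07], [-2.55, 2.55]. Speed limits (rad/s): [2.22, 2.22, 2.57, 3.14, 3.14, 3.14].

## Interface

Orientations are given as [roll, pitch, yaw] about the fixed x, y, z axes, in that order (R = Rz(yaw) Ry(pitch) Rx(roll)).
In Python, from cell import manip gives the robot as it stands. The module is installed in compiled form; this text tells all that it offers.
- The arm moves only by the tool step_arm, never from a script. Its argument "series" is one flat list of numbers, 5 for each row, row after row: the shift along the world's x, y, z in mm, then the turn about the world's z in rad, then the closure, from 0 (fully open) to 1 (shut). In form: [dx, dy, dz, spin, jaw, dx, dy, dz, spin, jaw, ...]. A call has 1 to 20 rows; each row shifts and turns the commanded pose from where the row before left it; what a row does not reach is not made up. A row lasts 1/8 s, in which the tool goes at most 62.5 mm and 10.7 degrees, less where a joint would pass 70% of its speed; a pose out of reach is approached as far as the arm can. A call is refused whole if a number of a shift passes 62.5 or a number of a turn 0.188, either way. A call with a gripper value outside its range is refused whole. The fingers move at their own pace and stop on an object; "squeeze" is the grip in N (left out, the last holds). Time passes only in rows, so rows that do not move let the fingers close. It gives the time, the measured TCP pose, the force, the opening and the grip force at its end, in the units of the state.
- manip.read_state(): the state, without advancing time (a new reading comes with each control period).
- manip.camera(name): name is "scene" or "side" or "wrist"; returns (picture, depth): 400x640x3 uint8, blue, green, red; 400x640 float32, mm along the optical axis (not along the pixel's ray), 0 where there is no reading.
- manip.camera_info(name): a dict with "fovy" (degrees; the focal length in pixels is half the picture's height over the tangent of half this angle, whatever the lens; pixels are square), "cx", "cy" (the principal point, pixels), "k1" (the pictures are not rectified: a ray, as slopes to the right and down, at radius r is drawn at 1 + k1 r^2 times it, then the intrinsics apply), "eye" and "orientation" of the camera in the world. Camera axes: x right, y down, z forward; pixel columns grow to the right and rows downward; lengths in mm; the calibration is good to about 2 mm. A picture is of the moment at which its call begins: read the wrist's pose just before it. camera_info takes no time and is no camera call; for the wrist camera it gives the pose at the moment of the call.
- manip.sign_off(): hands the job in; it is judged then, once.
The state is a dict: "clock": time; "joints": joint angles; "qd": joint speeds; "effort": joint torques, N m; "eef_pos": TCP position; "eef_rot": TCP orientation; "wrist_force": force on the tool from outside, world axes, zero at the start; "moment": the same for the moment, N m; "finger_gap": finger opening in mm; "finger_force": force on a finger pad.
Only numpy, scipy, OpenCV 4.12 (cv2) and the standard library are available. Lean on these libraries where they do the work, as an engineer would, in place of code of your own. Each camera call takes 0.05 s, during which the arm holds its last target. There are 200 camera calls.

## Working session

There is one attempt and no reset: what is moved stays moved. The work goes in short steps, Python scripts to look and compute and a tool call to move; the robot and the scene stay as the last step left them, time stands still between calls to the robot, and variables do not carry over. Pictures are saved under pics/ and viewed, at most 10 in all, crops included, and the job is handed in when it is done.

Besides the shell and the picture viewer there is one more tool, called after ">>>" by a JSON object that holds its "fn" and its "kwargs", one argument or row to a line. step_arm: Moves the arm, as the interface text tells. Its arguments: {"type":"object","properties":{"series":{"type":"array"},"squeeze":{"type":"number"}},"required":["series"]}

```bash
mkdir -p pics
cat > h.py <<'E'
import numpy as np, cv2
from cell import manip
from scipy.spatial.transform import Rotation as R
def Rm(o):
    o=np.array(o,float)
    return o if o.shape==(3,3) else (R.from_quat(o).as_matrix() if o.size==4 else R.from_euler('xyz',o).as_matrix())
def world(info,d,u,v,n=1):
    f=200/np.tan(np.radians(info['fovy'])/2)
    xd=np.array([(u-info['cx'])/f,(v-info['cy'])/f]); s=xd.copy()
    for _ in range(20): s=xd/(1+info['k1']*(s@s))
    p=d[v-n:v+n+1,u-n:u+n+1]; z=np.median(p[p>0])
    return np.array(info['eye'])+Rm(info['orientation'])@(z*np.array([s[0],s[1],1]))
E
python3 - <<'E'
from h import *
for n in ['scene','side','wrist']:
    i=manip.camera_info(n); p,d=manip.camera(n); print(n,i); cv2.imwrite(f'pics/{n}0.png',p); np.save(n+'0.npy',d)
print(manip.read_state())
E
```

```text
scene {'fovy': 48.28935920202255, 'cx': 314.2220905373447, 'cy': 191.92458578966898, 'k1': -0.05352929687402905, 'eye': array([ 729.46410786, -455.96667933,  446.58489878]), 'orientation': array([-2.1833897 , -0.01100904,  0.50022905])}
side {'fovy': 50.91449501388156, 'cx': 323.7936155127619, 'cy': 203.2776576405021, 'k1': -0.08151835414978492, 'eye': array([ 277.10386756, -506.16205216,  410.12042635]), 'orientation': array([-2.16485002e+00, -2.97334034e-04, -3.28141697e-01])}
wrist {'fovy': 65.20220075127985, 'cx': 319.90347821832916, 'cy': 202.1422280543043, 'k1': -0.012823559168747181, 'eye': array([551.0453365 ,  75.33788645, 384.31988718]), 'orientation': array([2.88056947e+00, 8.90110397e-04, 6.86750505e-04])}
{'clock': 0.15, 'joints': array([-6.65911816e-02,  3.00312506e-01,  1.52145775e+00, -1.99941366e-05,
        1.32069807e+00, -6.66172768e-02]), 'qd': array([ 0.00147857, -0.00113382, -0.00210659, -0.00092114, -0.00137169,
        0.0002117 ]), 'effort': array([-2.50185103e-04, -5.31960297e+01, -3.52822959e+01,  7.07691838e-02,
        2.35654798e-02, -3.66386917e-05]), 'eef_pos': array([5.49813306e+02, 9.59821180e-03, 2.30025489e+02]), 'eef_rot': array([-3.14071763e+00, -3.89673744e-05,  1.57082736e+00]), 'wrist_force': array([ 0.57671631,  0.12655187, -0.5226973 ]), 'moment': array([ 0.00970774, -0.05063129,  0.03438733]), 'finger_force': 0.0, 'finger_gap': 94.08933876376685}
```

View pics/scene0.png

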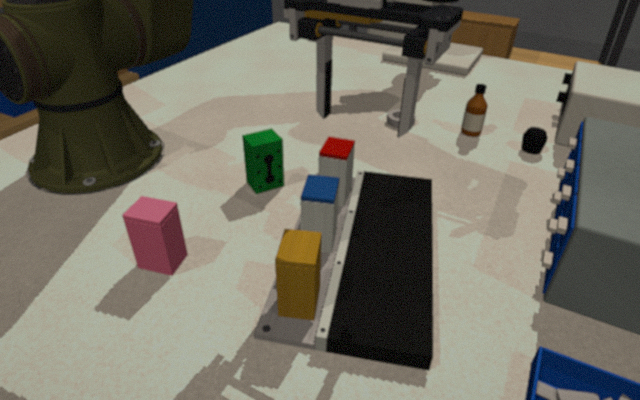

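View pics/wrist0.png

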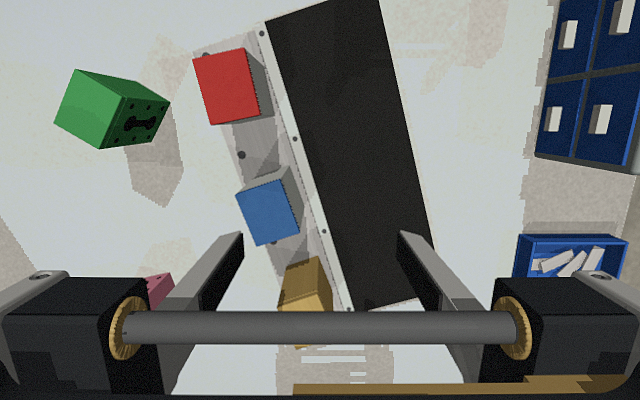

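Scene view: blue-topped block at (320,188), between red (337,148) and brass (300,240). The green (264,160) and pink (155,235) look-alikes are off the stand. In the wrist view the blue top is at (267,213). I'll check this in one enlarged crop and measure from it.

Run:
```python
from h import *
p=cv2.imread('pics/wrist0.png'); c=p[10:330,180:380]
cv2.imwrite('pics/c1.png',cv2.resize(c,None,fx=1.8,fy=1.8,interpolation=cv2.INTER_CUBIC)[:600])
i={'fovy':65.20220075127985,'cx':319.903,'cy':202.142,'k1':-0.0128235,'eye':[551.045,75.338,384.32],'orientation':[2.88056947,8.9e-4,6.9e-4]}
d=np.load('wrist0.npy')
hsv=cv2.cvtColor(p,cv2.COLOR_BGR2HSV)
def top(m,name):
    v,u=np.nonzero(m); P=np.array([world(i,d,a,b,0) if d[b,a]>0 else [0,0,0] for a,b in zip(u,v)]); P=P[(P[:,2]>95)&(P[:,2]<115)]
    r=cv2.minAreaRect(P[:,:2].astype(np.float32)); print(name,len(P),P.mean(0).round(1),r, cv2.boxPoints(r).round(1).tolist())
def box(h0,h1,u0,u1,v0,v1):
    m=(hsv[...,0]>=h0)&(hsv[...,0]<=h1)&(hsv[...,1]>100); z=np.zeros_like(m); z[v0:v1,u0:u1]=m[v0:v1,u0:u1]; return z
top(box(100,125,225,305,170,250),'blue')
hsv2=hsv.copy(); top(box(0,8,185,265,40,130)|box(172,180,185,265,40,130),'red')
top(box(12,35,270,340,250,350),'brass')
for n,(a,b) in dict(screw1=(262,33),screw2=(295,139),screw3=(324,231),strip0=(256,40),padc1=(380,5),padc2=(266,24),pad3=(355,300),ledge=(241,155),padmid=(350,150)).items(): print(n,world(i,d,a,b).round(1))
# mean strip left edge: depth step ledge 10 -> deck 26
for v in (30,60,90,140,150,160,230,260,280):
    L=[(u,world(i,d,u,v,0)) for u in range(225,360) if d[v,u]>0]
    e=[x for x in L if 20<x[1][2]<31]
    if e: print(v,e[0][0],e[0][1].round(1))
```

```text
blue 2661 [502.   -9.4 105. ] ((501.7794189453125, -10.658260345458984), (43.918975830078125, 54.81721496582031), 18.84507179260254) [[472.1000061035156, 8.199999809265137], [489.8999938964844, -43.70000076293945], [531.4000244140625, -29.5], [513.7000122070312, 22.399999618530273]]
red 3629 [472.2 101.9 105.1] ((471.7574462890625, 101.29645538330078), (45.37852478027344, 55.13151550292969), 11.555026054382324) [[444.0, 123.80000305175781], [455.0, 69.69999694824219], [499.5, 78.80000305175781], [488.5, 132.8000030517578]]
brass 668 [ 533.2 -108.2  103.3] ((536.6217651367188, -127.27244567871094), (43.907657623291016, 55.54692459106445), 19.926284790039062) [[506.5, -108.5999984741211], [525.4000244140625, -160.89999389648438], [566.7000122070312, -145.89999389648438], [547.7999877929688, -93.69999694824219]]
screw1 [490.5 161.6  26.6]
screw2 [522.8  53.2  26.9]
screw3 [555.8 -56.4  26.9]
strip0 [480.9 158.6  10.1]
padc1 [6.163e+02 1.959e+02 2.000e-01]
padc2 [494.9 170.2  25.9]
pad3 [ 596.4 -151.6   26. ]
ledge [456.8  33.5  10.7]
padmid [584.9  41.   26.3]
30 255 [482.8 165.1  23.6]
60 265 [492.6 135.4  27.1]
90 268 [494.3 105.5  25.1]
140 289 [515.8  52.   25. ]
150 293 [520.2  40.9  25.7]
160 296 [523.3  29.4  24.8]
230 318 [548.5 -55.2  26.6]
260 311 [539.6 -97.6  20.8]
280 325 [ 557.3 -121.3   28.7]
```

View pics/c1.png

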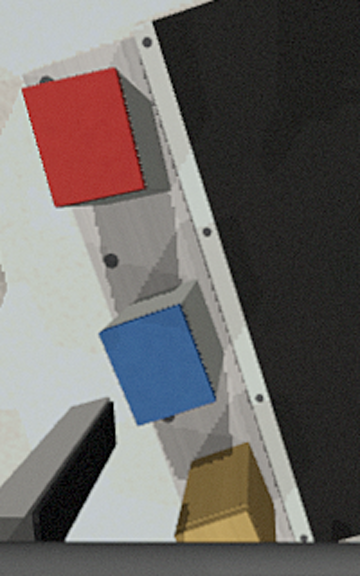

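The crop confirms blue is the middle block on the stand, with its slot face towards the robot. The stand yaw is 16.7°, the fence line is at s = 509.5 (along its normal), and the block front is about 9.5 mm short of it and about 2° off square. I'll go in behind it with the fingers spread along the fence and descend.

>>> {"fn": "step_arm", "kwargs": {
  "series": [-15.4,-4,0,-0.183,0.7,-15.4,-4,0,-0.183,0.7,-15.4,-4,0,-0.183,0.7,-15.4,-4,0,-0.183,0.7,-15.4,-4,0,-0.183,0.7,-15.4,-4,0,-0.183,0.7,-15.4,-4,0,-0.183,0.7,0,0,-30,0,0.7,0,0,-30,0,0.7,0,0,-30,0,0.7,0,0,-30,0,0.7,0,0,0,0,0.7,0,0,0,0,0.7]
}}

```text
clock: 1.78
eef_pos: [442.7, -28.1, 111.5]
eef_rot: [3.141, -0.001, 0.29]
wrist_force: [0.4, 0.5, -0.1]
finger_gap: 28.1
finger_force: 0.0
```

>>> {"fn": "step_arm", "kwargs": {
  "series": [0,0,-20,0,0.7,0,0,-20,0,0.7,0,0,0,0,0.7]
}}

```text
clock: 2.15
eef_pos: [442.2, -28.0, 70.7]
eef_rot: [-3.141, 0.0, 0.29]
wrist_force: [0.0, 0.3, 0.6]
finger_gap: 28.3
finger_force: 0.0
```

Run:
```python
from h import *
p,d=manip.camera('side'); cv2.imwrite('pics/side1.png',p); s=manip.read_state(); print(s['eef_pos'],s['wrist_force'])
```

```text
[442.6319393  -28.07262498  71.44371436] [ 0.5351035   0.78954199 -0.1690073 ]
```

View pics/side1.png

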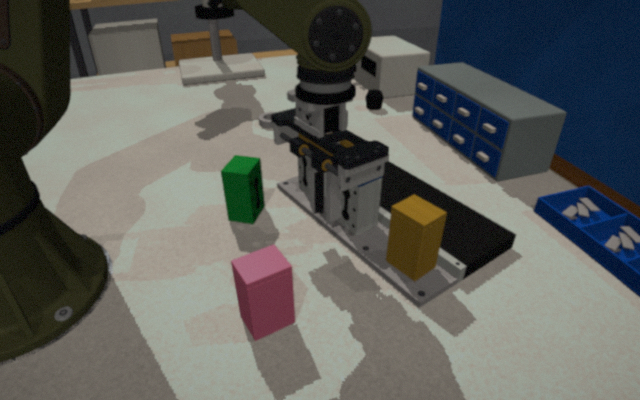

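Side view: the fingers at (320,190) are behind the blue block, clear of brass (417,237), green (245,190) and pink (265,290). Next I push low to slide it up to the fence.

>>> {"fn": "step_arm", "kwargs": {
  "series": [11.5,3.4,0,0,0.7,11.5,3.4,0,0,0.7,2.9,0.9,0,0,0.7,2.9,0.9,0,0,0.7,2.9,0.9,0,0,0.7,1.9,0.6,0,0,0.7,1.9,0.6,0,0,0.7]
}}

```text
clock: 3.08
eef_pos: [476.6, -17.4, 70.3]
eef_rot: [-3.141, 0.003, 0.29]
wrist_force: [-11.0, -3.6, 7.6]
finger_gap: 28.2
finger_force: 5.3
```

>>> {"fn": "step_arm", "kwargs": {
  "series": [1.4,0.4,0,0,0.7,1.4,0.4,0,0,0.7]
}}

```text
clock: 3.32
eef_pos: [479.4, -16.7, 70.3]
eef_rot: [-3.141, 0.003, 0.29]
wrist_force: [-15.5, -4.7, 12.7]
finger_gap: 28.1
finger_force: 8.3
```

Run:
```python
from h import *
p,d=manip.camera('scene'); cv2.imwrite('pics/sc2.png',cv2.resize(p[110:360,230:450],None,fx=2.4,fy=2.4,interpolation=cv2.INTER_CUBIC)); s=manip.read_state(); print(s['eef_pos'],s['wrist_force'])
```

```text
[479.30463278 -16.67304558  70.34973369] [-8.84447686 -2.96797632  6.8819161 ]
```

View pics/sc2.png

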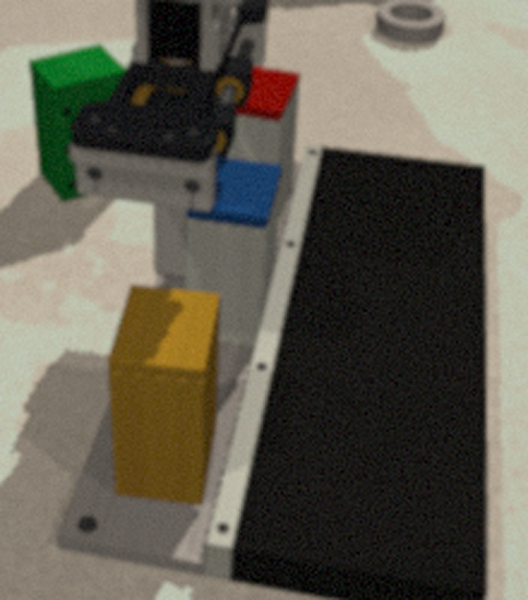

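The block (235,240 in the crop) is upright and against the fence, or within 1–2 mm of it. I'll back off, raise the fingers and push high.

>>> {"fn": "step_arm", "kwargs": {
  "series": [-5.7,-1.7,0,0,0.7,0,0,17,0,0.7,0,0,18,0,0.7,2.9,0.9,0,0,0.7,2.9,0.9,0,0,0.7,1.9,0.6,0,0,0.7,1.9,0.6,0,0,0.7,1.9,0.6,0,0,0.7,1.9,0.6,0,0,0.7]
}}

```text
clock: 4.5
eef_pos: [487.2, -14.2, 104.7]
eef_rot: [-3.141, 0.004, 0.29]
wrist_force: [-10.5, -3.3, 12.0]
finger_gap: 28.0
finger_force: 6.2
```

>>> {"fn": "step_arm", "kwargs": {
  "series": [1.9,0.6,0,0,0.7,1.9,0.6,0,0,0.7,1.9,0.6,0,0,0.7]
}}

```text
clock: 4.88
eef_pos: [493.2, -12.4, 105.3]
eef_rot: [-3.141, 0.003, 0.29]
wrist_force: [-15.6, -4.0, 22.2]
finger_gap: 28.3
finger_force: 9.9
```

Run:
```python
from h import *
p,d=manip.camera('scene'); cv2.imwrite('pics/sc3.png',cv2.resize(p[110:360,230:450],None,fx=2.4,fy=2.4,interpolation=cv2.INTER_CUBIC)); s=manip.read_state(); print(s['eef_pos'],s['wrist_force'])
```

```text
[493.46371275 -12.3582598  105.31751939] [-7.75275707 -3.0022563  11.58364534]
```

View pics/sc3.png

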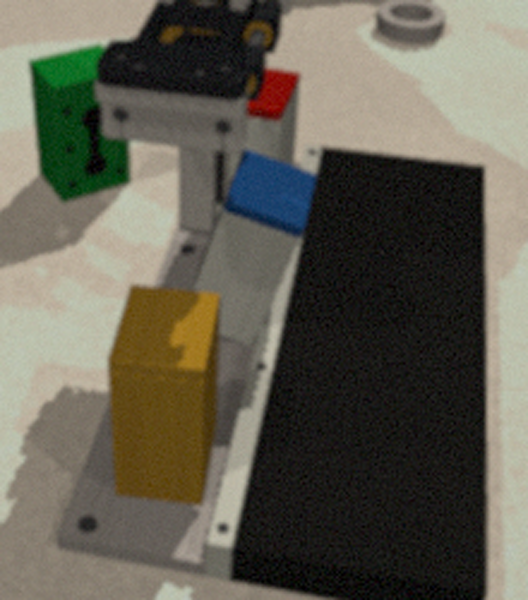

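The block (265,230) is pivoting over the edge at about 20–25°, and the pads are sticky. I'll follow its arc with a slight rise.

>>> {"fn": "step_arm", "kwargs": {
  "series": [1.9,0.6,1,0,0.7,1.9,0.6,1,0,0.7,1.9,0.6,1,0,0.7,1.9,0.6,0.8,0,0.7]
}}

```text
clock: 5.42
eef_pos: [501.3, -9.9, 108.6]
eef_rot: [-3.141, 0.001, 0.29]
wrist_force: [-2.3, -1.3, 4.5]
finger_gap: 28.0
finger_force: 2.2
```

>>> {"fn": "step_arm", "kwargs": {
  "series": [1.9,0.6,0.8,0,0.7,1.9,0.6,0.6,0,0.7,1.9,0.6,0.6,0,0.7]
}}

```text
clock: 5.8
eef_pos: [507.2, -7.9, 110.9]
eef_rot: [-3.141, 0.0, 0.29]
wrist_force: [-0.6, -0.2, 0.8]
finger_gap: 28.3
finger_force: 0.2
```

>>> {"fn": "step_arm", "kwargs": {
  "series": [1.9,0.6,0.3,0,0.7,1.9,0.6,0,0,0.7,1.9,0.6,0,0,0.7,0,0,0,0,0.7,0,0,0,0,0.7]
}}

```text
clock: 6.42
eef_pos: [512.9, -6.2, 111.5]
eef_rot: [-3.142, -0.0, 0.29]
wrist_force: [-1.4, 1.0, 0.3]
finger_gap: 28.0
finger_force: 0.0
```

Run:
```python
from h import *
p,d=manip.camera('scene'); cv2.imwrite('pics/sc4.png',cv2.resize(p[110:360,230:450],None,fx=2.4,fy=2.4,interpolation=cv2.INTER_CUBIC)); s=manip.read_state(); print(s['eef_pos'],s['wrist_force'])
```

```text
[512.8765828   -6.19094378 111.55914661] [ 0.30654767 -0.14864194  0.06317544]
```

View pics/sc4.png

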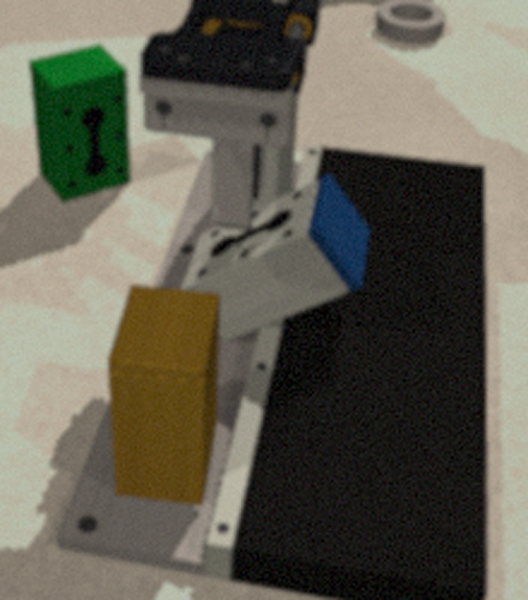

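The block has tipped with slot up and blue end over the pad (340,235), but it leans on the edge with its foot end still on the ledge. I'll measure how it leans.

Run:
```python
from h import *
a=np.radians(16.7); n=np.array([np.cos(a),np.sin(a)]); t=np.array([-np.sin(a),np.cos(a)])
i=manip.camera_info('scene'); p,d=manip.camera('scene')
def st(u,v):
    w=world(i,d,u,v); return np.array([w[:2]@n-509.5,w[:2]@t,w[2]]).round(1)
g=lambda x,y:(int(230+x/2.4),int(110+y/2.4))
for nm,(x,y) in dict(topbluecorner=(326,182),topnear=(312,230),lowblue=(357,287),slotl=(205,262),slotmid=(252,232),slotr=(290,212),slotlow=(230,262),sidelow=(240,325),sidemid=(300,290),side2=(230,300)).items(): print(nm,st(*g(x,y)))
for nm,x0,y0,x1,y1 in [('slot',210,215,305,262)]:
    P=[]
    for y in range(y0,y1,3):
        for x in range(x0,x1,3):
            if abs((y-232)+(x-252)*0.5)<12: P.append(st(*g(x,y)))
    P=np.array(P); c=np.median(P,0); Q=P[np.abs(P-c).max(1)<45]; m=np.linalg.svd(Q-Q.mean(0))[2][2]; m*=np.sign(m[2]); print(len(Q),Q.mean(0),m,np.degrees(np.arccos(m[2])))
```

```text
topbluecorner [ 17.7 -21.3  26.2]
topnear [  22.5 -160.3   86.3]
lowblue [  50.6 -180.6   65.8]
slotl [ -37.1 -170.9   59.9]
slotmid [ -13.1 -149.3   70.6]
slotr [   5.9 -136.6   78.6]
slotlow [ -22.3 -175.4   66. ]
sidelow [ -12.9 -181.5   25.8]
sidemid [  20.3 -180.9   58.8]
side2 [ -20.5 -181.3   42.6]
212 [ -14.30660377 -152.33066038   70.70707547] [-0.49263842  0.28598873  0.82189892] 34.7246630518809
```

It lies at about 66° tilt, barely stable, with the foot on the ledge about 37 mm behind the edge. I'll go behind the foot end and push it low towards +x, so that it lies down and slides fully onto the deck.

>>> {"fn": "step_arm", "kwargs": {
  "series": [-23.5,-7,0,0,0.7,-23.5,-7,0,0,0.7,-2,-0.6,0,0,0.7,0,0,-25,0,0.7,0,0,-25,0,0.7,0,0,0,0,0.7]
}}

```text
clock: 7.28
eef_pos: [463.7, -20.6, 60.5]
eef_rot: [-3.141, 0.002, 0.29]
wrist_force: [0.3, -0.3, 0.0]
finger_gap: 28.2
finger_force: 0.0
```

>>> {"fn": "step_arm", "kwargs": {
  "series": [3.8,1.1,0,0,0.7,3.8,1.1,0,0,0.7,3.8,1.1,0,0,0.7,2.9,0.9,0,0,0.7,2.9,0.9,0,0,0.7,2.9,0.9,0,0,0.7]
}}

```text
clock: 8.02
eef_pos: [484.2, -14.7, 61.6]
eef_rot: [-3.142, 0.0, 0.29]
wrist_force: [0.5, 0.2, 0.6]
finger_gap: 28.6
finger_force: 0.0
```

>>> {"fn": "step_arm", "kwargs": {
  "series": [2.9,0.9,0,0,0.7,2.9,0.9,0,0,0.7,2.9,0.9,0,0,0.7]
}}

```text
clock: 8.4
eef_pos: [492.3, -12.1, 61.5]
eef_rot: [-3.141, 0.002, 0.29]
wrist_force: [-13.2, -5.1, 11.8]
finger_gap: 28.2
finger_force: 6.8
```

Run:
```python
from h import *
p,d=manip.camera('scene'); cv2.imwrite('pics/sc5.png',cv2.resize(p[110:360,230:450],None,fx=2.4,fy=2.4,interpolation=cv2.INTER_CUBIC)); s=manip.read_state(); print(s['eef_pos'],s['wrist_force'])
```

```text
[492.42250239 -12.1071196   61.52894093] [-3.77950044 -1.33992254  3.35981982]
```

View pics/sc5.png

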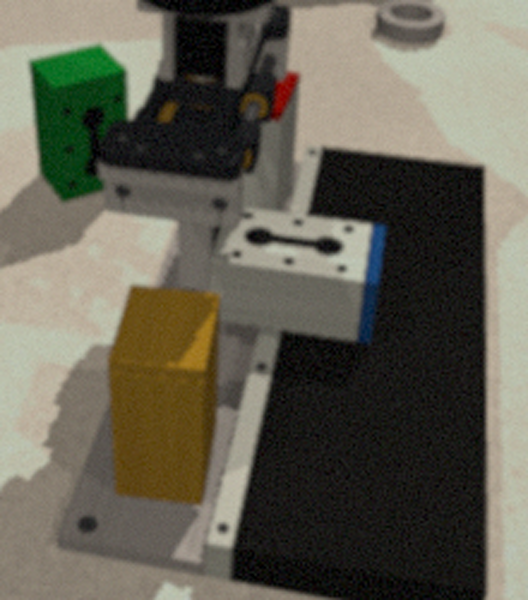

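The block now lies flat, slot up, at (300,270), with its foot about 33 mm behind the fence line. I'll slide it about 20 mm further, then withdraw.

>>> {"fn": "step_arm", "kwargs": {
  "series": [1.9,0.6,0,0,0.7,2.9,0.9,0,0,0.7,2.9,0.9,0,0,0.7,2.9,0.9,0,0,0.7,2.9,0.9,0,0,0.7,2.9,0.9,0,0,0.7,2.9,0.9,0,0,0.7,0,0,0,0,0.7]
}}

```text
clock: 9.45
eef_pos: [511.5, -6.2, 61.5]
eef_rot: [-3.141, 0.002, 0.29]
wrist_force: [-5.4, -2.0, 5.5]
finger_gap: 28.4
finger_force: 3.2
```

>>> {"fn": "step_arm", "kwargs": {
  "series": [-2,-0.6,0,0,0.7,-10,-3,0,0,0.7,-20,-6,0,0,0.7,0,0,30,0,0.7,0,0,40,0,0.7,0,0,40,0,0.7,-30,-9,0,0,0.7,0,0,0,0,0.7]
}}

```text
clock: 10.45
eef_pos: [448.7, -25.0, 171.9]
eef_rot: [3.141, -0.001, 0.289]
wrist_force: [-0.1, 0.5, 0.5]
finger_gap: 28.4
finger_force: 0.0
```

Run:
```python
from h import *
p,d=manip.camera('scene'); cv2.imwrite('pics/sc6.png',cv2.resize(p[110:360,230:450],None,fx=2.4,fy=2.4,interpolation=cv2.INTER_CUBIC)); s=manip.read_state(); print(s['clock'],s['eef_pos'],s['wrist_force'])
a=np.radians(16.7); n=np.array([np.cos(a),np.sin(a)]); t=np.array([-np.sin(a),np.cos(a)])
i=manip.camera_info('scene')
P=[]
for v in range(150,300):
    for u in range(290,440):
        if d[v,u]>0:
            w=world(i,d,u,v,0); q=[w[:2]@n-509.5,w[:2]@t,w[2]]
            if 66<q[2]<77 and -50<q[0]<110 and -200<q[1]<-105: P.append(q)
P=np.array(P); r=cv2.minAreaRect(P[:,:2].astype(np.float32)); print(P.mean(0),P[:,2].std(),r,cv2.boxPoints(r).round(1).tolist())
```

```text
10.5 [449.52808418 -24.87442855 171.75919558] [ 0.22005028 -0.69245164  0.41772028]
[  35.97004596 -158.02312988   71.16066625] 1.2226660597693835 ((35.487884521484375, -154.59469604492188), (57.471641540527344, 95.10650634765625), 89.88483428955078) [[-12.100000381469727, -183.1999969482422], [83.0, -183.39999389648438], [83.0999984741211, -126.0], [-12.0, -125.80000305175781]]
```

View pics/sc6.png

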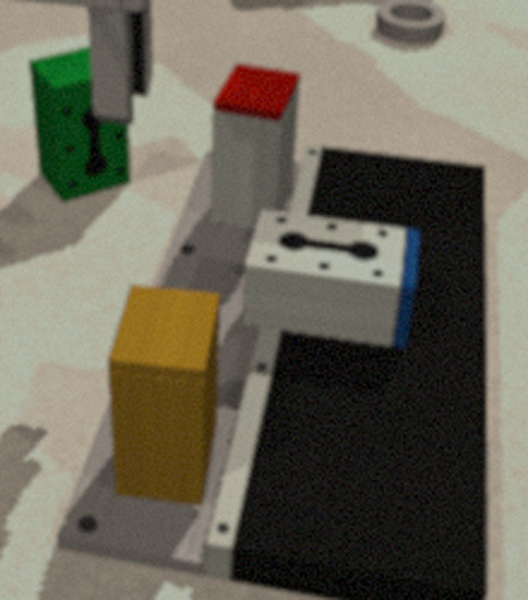

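The block lies flat and square at (330,270), slot up, with its foot at x = −12 mm and its top face at z = 71 mm. Red (255,145) and brass (165,395) are still standing where they were, and the arm is clear.

```bash
python3 -c "
from cell import manip
print(manip.sign_off())"
```

```text
the job is handed in; nothing more can be done
None
```

The blue-topped block is tipped over the fence and lies flat and square on the pad, slotted face up, with its foot about 12 mm behind the fence line; red and brass still stand, and the job was handed in at about 10.5 s (no verdict was shown).

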